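Cover up a watchmaker's job for the night

ROBOT

A 6-joint arm with a two-finger parallel gripper is mounted at the origin on the work surface. World frame = base frame: x ahead of the robot, y to its left, z up, the work surface at z = 0. Lengths are in m, angles in rad, forces in N, time in s.
With the tool pointing down it reaches from about 0.35 to 0.95 m from the base axis. Payload 17.4 kg.
Tool frame: the origin (TCP) lies on the centre line of the jaws, within the pads' length; the fingertips stand 25 mm ahead of it and the grasp point (between the pads) lies 6 mm ahead of it; z points along the fingers, y is the line along which they close (so a half turn about z gives the same grasp; the last joint's range is limited). The gripper opens to 93 mm and grips with 3 to 60 N. Pads are 15 mm wide; open, the fingers measure 128 mm over their backs; the gripper's body (75 mm by 188 mm) begins 65 mm behind the grasp point.
Start: joints at [-0.038, 0.116, 1.442, -0, 1.584, -0.038], TCP at [0.675, -0, 0.244] pointing down, gripper open.
Joint ranges: [-2.83, 2.83], [-0.83, 2.19], [0.07, 2.5], [-1.14, 4.28], [0.01, 3], [-2.97, 2.97]. Speed limits (rad/s): [1.89, 1.89, 2.22, 3.14, 3.14, 3.14].

INTERFACE

Orientations are given as a unit quaternion [x, y, z, w].
In Python, from plant import env, vision, workorder gives the robot as it stands.
- The arm moves only by the tool carry_out, never from a script. Its argument "steps" is a list that holds one entry, the list of rows, each a list of 6 numbers: the shift along the world's x, y, z in cm, then the turn, a rotation vector about the world's x, y, z in rad. A call has 1 to 5 rows; each row shifts and turns the commanded pose from where the row before left it; what a row does not reach is not made up. A row lasts 1/10 s, in which the tool goes at most 50 mm and 8.59 degrees, less where a joint would pass 70% of its speed; a pose out of reach is approached as far as the arm can. A call with a gripper value outside its range is refused whole. "claw" is the opening in per cent of the stroke, from 0 (shut) to 100 (fully open), set as the call begins (left out, the last holds). The fingers move at their own pace and stop on an object; "grip_force" is the grip in N (left out, the last holds). Time passes only in rows, so rows that do not move let the fingers close. It gives the time, the measured TCP pose, the force, the opening and the grip force at its end, in the units of the state.
- env.get_obs(): the state, without advancing time (a new reading comes with each control period).
- vision.read_camera(name): name is "scene" or "side" or "wrist"; returns a dict with "img" (480x640x3 uint8, blue, green, red), "fov_y" (degrees; the focal length in pixels is half the picture's height over the tangent of half this angle, whatever the lens; pixels are square), "cx", "cy" (the principal point, pixels), "extrinsics" (4x4, takes a point from camera to world coordinates). Camera axes: x right, y down, z forward; pixel columns grow to the right and rows downward; lengths in m; the calibration is good to about 2 mm. A picture is of the moment at which its call begins. There is no depth.
- workorder.sign_off(): hands the job in; it is judged then, once.
The state is a dict: "time_s": time; "joint_pos": joint angles; "qd": joint speeds; "effort": joint torques, N m; "eef_pos": TCP position; "tool_rot": TCP orientation; "force": force on the tool from outside, world axes, zero at the start; "ft_torque": the same for the moment, N m; "finger_gap": finger opening in m; "finger_force": force on a finger pad.
Only numpy, scipy, OpenCV 4.12 (cv2) and the standard library are available. Lean on these libraries where they do the work, as an engineer would, in place of code of your own. Each camera call takes 0.05 s, during which the arm holds its last target. There are 200 camera calls.

TASK

Put this watch job away for the night: stack the three closed aluminium parts tins on the round wooden base, the widest at the bottom, the middle one on it and the narrowest on top, each well centred. Then stand the tall clear dust cover over that stack so that it rests flat on the wooden base, and the low clear dust cover over the watch movement so that it rests flat on the black stand, both well centred. Set the glass covers down gently and never tip them over; the low one may be done at any point.

Things in the scene. Friction and masses are not known exactly. Their poses are not given: they have to be found in the camera images.
- tin_wide: Widest closed round aluminium parts tin, plain flat lid: 60 mm diameter, 24 mm tall, about 0.09 kg. Loose. Origin at the centre of its underside, z up.
- tin_middle: Middle closed round aluminium parts tin: 48 mm diameter, 22 mm tall, about 0.06 kg. Loose. Origin at the centre of its underside, z up.
- tin_narrow: Narrowest closed round aluminium parts tin: 36 mm diameter, 20 mm tall, about 0.04 kg. Loose. Origin at the centre of its underside, z up.
- tall_cover: Tall clear glass dust cover, open below: 100 mm outer diameter, wall 4 mm (92 mm bore), glass 95 mm high outside, 90 mm inside, top nearly flat. Central upright dark wooden knob on top, 20 mm diameter, 95 to 129 mm above the rim. About 0.3 kg. Loose. Origin at the centre of the open lower rim, z up. Only this cover fits over the 66 mm stack of tins.
- low_cover: Low clear glass dust cover, open below: 76 mm outer diameter, wall 4 mm (68 mm bore), glass 42 mm high outside, 37 mm inside, top nearly flat. Central upright dark wooden knob on top, 20 mm diameter, 42 to 76 mm above the rim. About 0.13 kg. Loose. Origin at the centre of the open lower rim, z up.
- wood_base: Round flat wooden base, fixed to the bench: 130 mm diameter, 12 mm thick, flat top. Origin at the centre of its underside (top at z = 12 mm). The tins and the tall cover go here, concentric.
- movement_stand: Round black stand, fixed to the bench: 100 mm diameter disc, 10 mm thick, with a watch movement in a grey holder fixed at its centre (36 mm diameter, up to 24 mm above the bench, brass on top). Origin at the centre of the disc's underside. The low cover goes over the movement, its rim on the black disc, 10 mm above the bench.
- loupe: Black eye loupe, not needed for the job: a cup 30 mm tall, 38 mm across the top. Loose. Origin at the centre of its underside. Other small tools, up to 20 mm high, lie about. The task's things lie shuffled in two rows about 155 mm apart and with about 210 mm from neighbour to neighbour along y.

How it is judged:
By the outcome, as a careful person would: the job done as asked, in the order asked, and still so for the second after the job is handed in, with the robot touching nothing.
It also fails if it takes over 131 s, if anything falls off the work surface, if the arm or the gripper's body presses on something with over 40 N, if the wrist force passes 120 N, or if a joint passes its speed limit or range.

## Working session

There is one attempt and no reset: what is moved stays moved. The work goes in short steps, Python scripts to look and compute and a tool call to move; the robot and the scene stay as the last step left them, time stands still between calls to the robot, and variables do not carry over. Pictures are saved under pics/ and viewed, at most 18 in all, crops included, and the job is handed in when it is done.

Besides the shell and the picture viewer there is one more tool, called after ">>>" by a JSON object that holds its "fn" and its "kwargs". carry_out: Moves the arm, as the interface text tells. Its arguments: {"type":"object","properties":{"steps":{"type":"array","items":{"type":"array","items":{"type":"array","items":{"type":"number"}}}},"claw":{"type":"number"},"grip_force":{"type":"number"}},"required":["steps"]}

```bash
mkdir -p pics; cat > h.py <<'E'
import numpy as np,cv2
from plant import env,vision,workorder
def cam(n,save=None):
    c=vision.read_camera(n)
    if save: cv2.imwrite('pics/'+save,c['img'])
    return c
def ray(c,u,v):
    f=240/np.tan(np.radians(c['fov_y'])/2)
    T=np.array(c['extrinsics']);d=T[:3,:3]@np.array([(u-c['cx'])/f,(v-c['cy'])/f,1.])
    return T[:3,3],d
def onz(c,u,v,z):
    o,d=ray(c,u,v);return (o+d*(z-o[2])/d[2])[:3]
def proj(c,p):
    f=240/np.tan(np.radians(c['fov_y'])/2)
    T=np.array(c['extrinsics']);q=T[:3,:3].T@(np.array(p)-T[:3,3]);return q[0]/q[2]*f+c['cx'],q[1]/q[2]*f+c['cy']
E
python3 - <<'E'
from h import *
for n in("scene","side","wrist"):
    c=cam(n,n+'0.png');print(n,c['fov_y'],c['cx'],c['cy'],np.round(c['extrinsics'],3).tolist())
o=env.get_obs();print(o)
E
```

```text
scene 51.725646741374554 322.6887879440632 235.5320253713563 [[0.475, 0.566, -0.674, 1.136], [0.88, -0.315, 0.356, -0.329], [-0.011, -0.762, -0.647, 0.618], [0.0, 0.0, 0.0, 1.0]]
side 53.3387751205117 319.822615590834 238.07513517733656 [[0.998, -0.008, 0.058, 0.498], [-0.054, -0.532, 0.845, -0.729], [0.025, -0.847, -0.531, 0.523], [0.0, 0.0, 0.0, 1.0]]
wrist 66.29128041119444 316.7742489373844 239.02117260378643 [[1.0, 0.002, 0.0, 0.675], [0.002, -0.969, -0.247, 0.07], [-0.0, 0.247, -0.969, 0.384], [0.0, 0.0, 0.0, 1.0]]
{'time_s': 0.15, 'joint_pos': array([-3.77774397e-02,  1.16382962e-01,  1.44211827e+00,  1.71989589e-05,
        1.58400156e+00, -3.78088034e-02]), 'qd': array([-0.00030022, -0.00148398, -0.00155366, -0.00063627, -0.00021954,
        0.00032026]), 'effort': array([ 1.36530605e-03, -7.21765566e+01, -6.22949553e+01,  7.80155347e-02,
        2.25470052e-02,  2.06686866e-05]), 'eef_pos': array([6.74864145e-01, 1.62054259e-05, 2.43065920e-01]), 'tool_rot': array([ 7.07095542e-01,  7.07117874e-01, -3.03087036e-04, -3.39555266e-04]), 'force': array([-0.51740053, -0.13081625,  0.22131545]), 'ft_torque': array([ 0.00350823,  0.00245514, -0.00675412]), 'finger_force': 0.0, 'finger_gap': 0.09294091971941791}
```

View pics/scene0.png

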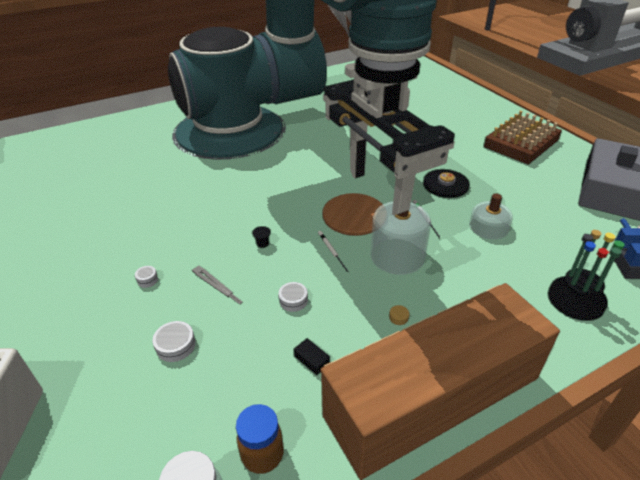

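View pics/side0.png

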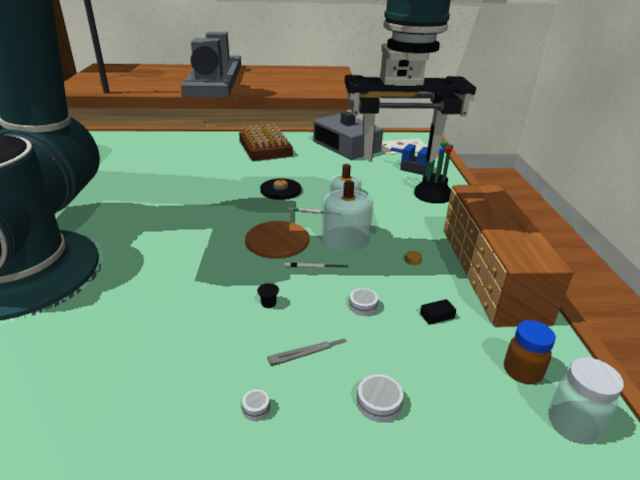

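The scene view shows the wide tin (174,340), narrow tin (147,275), middle tin (293,295), base (352,213), tall cover (400,240), low cover (492,215) and stand (446,182). The side view shows the same things unoccluded: base (277,239), tall cover knob (348,190), low cover knob (346,171), stand (281,188).

```bash
cat >> h.py <<'E'
from scipy.optimize import least_squares
def blob(img,u,v,kind,r=60):
    hsv=cv2.cvtColor(img,cv2.COLOR_BGR2HSV);H,S,V=cv2.split(hsv)
    if kind=='tin': m=(S<60)
    elif kind=='wood': m=((H<25)&(S>80))
    elif kind=='dark': m=(V<60)
    m=m.astype(np.uint8)*255
    w=np.zeros_like(m);cv2.circle(w,(int(u),int(v)),r,255,-1);m&=w
    cs,_=cv2.findContours(m,cv2.RETR_EXTERNAL,cv2.CHAIN_APPROX_NONE)
    c=min(cs,key=lambda c:-cv2.contourArea(c) if abs(cv2.pointPolygonTest(c,(float(u),float(v)),True))<r else 0)
    return c[:,0,:].astype(float),cv2.contourArea(c)
def cyl(c,pts,R,z0,z1):
    a=np.array([onz(c,*p,z1)[:2] for p in pts]);b=np.array([onz(c,*p,z0)[:2] for p in pts])
    f=lambda x:np.minimum(np.hypot(*(a-x[:2]).T),np.hypot(*(b-x[:2]).T))-R
    s=least_squares(f,(a.mean(0)+b.mean(0))/2,loss='soft_l1',f_scale=.001)
    return s.x,np.sqrt(np.mean(s.fun**2))
E
python3 - <<'E'
from h import *
I={n:cam(n) for n in('scene','side')}
L=[('wide','tin',.03,0,.024,(174,340),(380,397),32),('mid','tin',.024,0,.022,(293,295),(363,301),24),('nar','tin',.018,0,.02,(147,275),(256,404),22),
('base','wood',.065,0,.012,(352,213),(277,239),45),('stand','dark',.05,0,.01,(446,182),(281,188),30)]
for n,k,R,z0,z1,a,b,r in L:
    for cn,p in(('scene',a),('side',b)):
        q,A=blob(I[cn]['img'],*p,k,r);x,e=cyl(I[cn],q,R,z0,z1);print(n,cn,np.round(x,4),round(e,4),A)
# knobs
img=I['side']['img'];hsv=cv2.cvtColor(img,cv2.COLOR_BGR2HSV)
for n,p,zt in(('tall',(348,190),.112),('low',(346,171),.07)):
    m=((hsv[...,0]<20)|(hsv[...,0]>170))&(hsv[...,1]>90)
    w=np.zeros(m.shape,np.uint8);cv2.circle(w,p,13 if n=='tall' else 9,255,-1);ys,xs=np.nonzero(m&(w>0));print(n,xs.mean(),ys.min(),ys.max(),onz(I['side'],xs.mean(),(ys.min()+ys.max())/2,zt))
img=I['scene']['img'];hsv=cv2.cvtColor(img,cv2.COLOR_BGR2HSV)
m=((hsv[...,0]<20)|(hsv[...,0]>170))&(hsv[...,1]>90)
ys,xs=np.nonzero(m[190:220,484:506]);print('low scene',xs.mean()+484,ys.min()+190,ys.max()+190,onz(I['scene'],xs.mean()+484,(ys.min()+ys.max())/2+190,.059))
E
```

```text
wide scene [ 0.6115 -0.3105] 0.0013 1464.5
wide side [ 0.6118 -0.311 ] 0.0011 1782.0
mid scene [ 0.619  -0.1124] 0.0044 857.5
mid side [ 0.6162 -0.113 ] 0.0015 658.5
nar scene [ 0.4499 -0.3155] 0.0036 446.5
nar side [ 0.4495 -0.3157] 0.0011 720.0
base scene [0.4632 0.0919] 0.0095 1766.5
base side [0.4682 0.0989] 0.0057 1796.5
stand scene [0.47   0.3272] 0.0051 960.5
stand side [0.4723 0.3215] 0.0151 511.0
tall 348.25 177 198 [0.60886913 0.11071077 0.112     ]
low 345.90384615384613 164 180 [0.62319115 0.27709403 0.07      ]
low scene 494.65895953757223 194 213 [0.62911525 0.3039472  0.059     ]
```

>>> {"fn": "carry_out", "kwargs": {"steps": [[[-0.6,-2.8,-0.7,0,0,-0.1428],[-0.6,-2.8,-0.7,0,0,-0.1428],[-0.6,-2.8,-0.7,0,0,-0.1428],[-0.6,-2.8,-0.7,0,0,-0.1428],[-0.6,-2.8,-0.7,0,0,-0.1428]]], "claw": 100}}

```text
time_s: 0.75
eef_pos: [0.6446, -0.141, 0.2083]
tool_rot: [0.911, 0.413, -0.0, -0.0]
force: [0.4, -0.5, 0.1]
finger_gap: 0.093
finger_force: 0.0
```

>>> {"fn": "carry_out", "kwargs": {"steps": [[[-0.6,-2.8,-0.7,0,0,-0.1428],[-0.6,-2.8,-0.7,0,0,-0.1428],[-0.6,-2.8,-0.7,0,0,-0.1428],[-0.6,-2.8,-0.7,0,0,-0.1428],[-0.6,-2.8,-0.7,0,0,-0.1428]]]}}

```text
time_s: 1.25
eef_pos: [0.6146, -0.2811, 0.1733]
tool_rot: [0.998, 0.068, -0.0, -0.0]
force: [-0.3, 0.6, 0.2]
finger_gap: 0.0933
finger_force: 0.0
```

>>> {"fn": "carry_out", "kwargs": {"steps": [[[-0.3,-3.1,-0.7,0,0,-0.1428],[0,0,0,0,0,0],[0,0,0,0,0,0]]]}}

```text
time_s: 1.55
eef_pos: [0.6118, -0.3113, 0.1663]
tool_rot: [1.0, 0.0, -0.0, -0.0]
force: [-0.1, -0.5, 0.4]
finger_gap: 0.0932
finger_force: 0.0
```

```bash
python3 - <<'E'
from h import *
c=cam('wrist','w1.png');o=env.get_obs();print(o['eef_pos'],o['tool_rot'],o['joint_pos'],o['time_s'])
u,v=proj(c,(.612,-.311,.024));print(u,v,np.round(c['extrinsics'],3).tolist())
q,A=blob(c['img'],u,v,'tin',130);print(cyl(c,q,.03,0,.024),A)
E
```

```text
[ 0.61205907 -0.31066133  0.16666164] [ 9.99999639e-01  8.34813635e-04 -2.51367174e-05 -1.54631740e-04] [-5.06942319e-01  1.70010467e-01  1.50692072e+00  2.47184004e-04
  1.46485578e+00  1.06215822e+00] 1.6
317.94586457558455 233.26900262049108 [[0.002, -0.969, -0.248, 0.68], [-1.0, -0.002, 0.001, -0.31], [-0.001, 0.248, -0.969, 0.308], [0.0, 0.0, 0.0, 1.0]]
(array([ 0.61127824, -0.30959566]), np.float64(0.0003092617089141489)) 4541.5
```

View pics/w1.png

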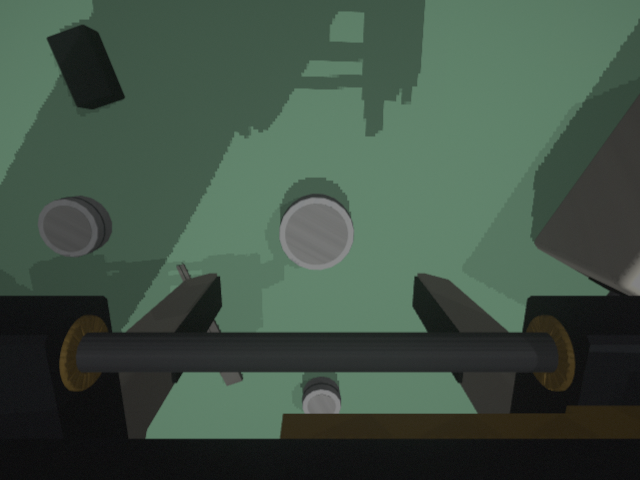

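Wrist view: wide tin at (316,233), clear of the fingers; tweezers tip at (182,268), out of the way. Descend and grip.

>>> {"fn": "carry_out", "kwargs": {"steps": [[[-0.05,0.1,-3.5,0,0,0],[0,0,-3.5,0,0,0],[0,0,-3.0,0,0,0],[0,0,-2.3,0,0,0],[0,0,-1.4,0,0,0]]]}}

```text
time_s: 2.1
eef_pos: [0.6114, -0.3086, 0.028]
tool_rot: [1.0, 0.001, -0.001, -0.0]
force: [0.6, -0.9, 0.5]
finger_gap: 0.093
finger_force: 0.0
```

>>> {"fn": "carry_out", "kwargs": {"steps": [[[0,0,0,0,0,0],[0,0,0,0,0,0],[0,0,0,0,0,0],[0,0,0,0,0,0],[0,0,0,0,0,0]]], "claw": 0, "grip_force": 20}}

```text
time_s: 2.6
eef_pos: [0.6119, -0.3102, 0.0307]
tool_rot: [1.0, 0.0, 0.001, 0.0]
force: [-0.7, 1.0, 5.4]
finger_gap: 0.0596
finger_force: 20.0
```

>>> {"fn": "carry_out", "kwargs": {"steps": [[[0,0,0,0,0,0],[0,0,0,0,0,0],[0,0,0,0,0,0],[0,0,0,0,0,0],[0,0,0,0,0,0]]]}}

```text
time_s: 3.1
eef_pos: [0.6119, -0.3102, 0.0307]
tool_rot: [1.0, -0.0, 0.001, 0.0]
force: [-1.1, 0.5, 5.6]
finger_gap: 0.0595
finger_force: 20.0
```

>>> {"fn": "carry_out", "kwargs": {"steps": [[[0,0,1,0,0,0],[0,0,3,0,0,0],[-1,2,4.0,0,0,0],[-1.5,3.4,4.0,0,0,0],[-1.5,3.4,4.0,0,0,0]]]}}

```text
time_s: 3.6
eef_pos: [0.5732, -0.2269, 0.1848]
tool_rot: [1.0, -0.0, 0.0, -0.0]
force: [-0.1, -0.1, -0.8]
finger_gap: 0.0593
finger_force: 20.0
```

>>> {"fn": "carry_out", "kwargs": {"steps": [[[-1.5,3.4,1,0,0,0],[-1.5,3.4,0,0,0,0],[-1.5,3.4,0,0,0,0],[-1.5,3.4,0,0,0,0],[-1.5,3.4,0,0,0,0]]]}}

```text
time_s: 4.1
eef_pos: [0.4981, -0.0566, 0.1935]
tool_rot: [1.0, -0.0, 0.0, 0.0]
force: [0.2, -0.5, -1.4]
finger_gap: 0.0591
finger_force: 20.0
```

>>> {"fn": "carry_out", "kwargs": {"steps": [[[-1.5,3.4,0,0,0,0],[-1.5,3.4,0,0,0,0],[-1.5,3.4,0,0,0,0],[-1.2,2.6,0,0,0,0],[-0.8,2,0,0,0,0]]]}}

```text
time_s: 4.6
eef_pos: [0.433, 0.0916, 0.1937]
tool_rot: [1.0, 0.0, 0.0, -0.0]
force: [-0.3, 1.1, -0.4]
finger_gap: 0.0597
finger_force: 20.0
```

>>> {"fn": "carry_out", "kwargs": {"steps": [[[0,0,0,0,0,0],[0,0,0,0,0,0]]]}}

```text
time_s: 4.8
eef_pos: [0.4339, 0.0904, 0.1934]
tool_rot: [1.0, 0.001, 0.0, 0.0]
force: [0.3, -0.4, -1.0]
finger_gap: 0.0595
finger_force: 20.0
```

```bash
python3 - <<'E'
from h import *
c=cam('wrist','w2.png');o=env.get_obs();print(o['eef_pos'],o['tool_rot'],o['joint_pos'],o['time_s'],o['finger_gap'])
u,v=proj(c,(.468,.097,.012));print(u,v)
q,A=blob(c['img'],u,v,'wood',110);print(cyl(c,q,.065,0,.012),A)
E
```

```text
[0.43410933 0.08996883 0.19327726] [9.99999969e-01 1.17049373e-04 2.06962365e-04 6.78604034e-05] [ 1.46927813e-01 -3.93828709e-01  1.98088394e+00 -1.94838353e-04
  1.55414780e+00  1.71749325e+00] 4.85 0.05936811935094599
310.6248465285116 185.41714850887422
(array([0.46727282, 0.09636857]), np.float64(0.00850188202090649)) 15301.0
```

View pics/w2.png

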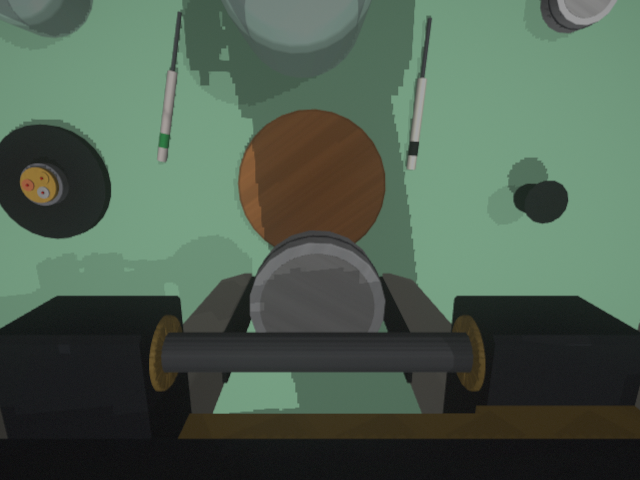

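Wrist view: base at (312,180), lower part hidden by the held tin (317,285); stand at (52,182), tall cover rim at top (300,20).

```bash
cat >> h.py <<'E'
def up(q,vmax): return q[q[:,1]<vmax]
E
python3 - <<'E'
from h import *
c=cam('wrist');o=env.get_obs();e=o['eef_pos'];print(e)
q,A=blob(c['img'],312,180,'wood',110);print('base',cyl(c,up(q,225),.065,0,.012))
q,A=blob(c['img'],55,183,'dark',75);q=q[q[:,0]>3];print('stand',cyl(c,q,.05,0,.01),A)
q,A=blob(c['img'],317,280,'tin',85);b=e[2]-.0307;q=up(q,290);print('tin',cyl(c,q,.03,b,b+.024),A,q.min(0),q.max(0))
E
```

```text
[0.43421514 0.08974525 0.19315522]
base (array([0.46553198, 0.09641327]), np.float64(0.0010578392963727012))
stand (array([0.46917202, 0.32944112]), np.float64(0.0012400940489109289)) 9953.0
tin (array([0.43451744, 0.090938  ]), np.float64(0.005257630473862369)) 15968.0 [232. 219.] [402. 289.]
```

>>> {"fn": "carry_out", "kwargs": {"steps": [[[1.0,0.2,-2.5,0,0,0],[1.1,0.2,-3.5,0,0,0],[1.05,0.2,-4,0,0,0],[0,0,-2.5,0,0,0],[0,0,-1.5,0,0,0]]]}}

```text
time_s: 5.4
eef_pos: [0.465, 0.0953, 0.0506]
tool_rot: [1.0, -0.001, -0.001, 0.0]
force: [0.4, -0.0, -1.0]
finger_gap: 0.0599
finger_force: 20.0
```

>>> {"fn": "carry_out", "kwargs": {"steps": [[[0,0,-0.6,0,0,0],[0,0,-0.2,0,0,0],[0,0,0,0,0,0],[0,0,-0.1,0,0,0],[0,0,0,0,0,0]]]}}

```text
time_s: 5.9
eef_pos: [0.4659, 0.0963, 0.0447]
tool_rot: [1.0, 0.0, 0.001, -0.0]
force: [-0.3, -0.6, -1.3]
finger_gap: 0.0592
finger_force: 20.0
```

>>> {"fn": "carry_out", "kwargs": {"steps": [[[0,0,-0.1,0,0,0],[0,0,0,0,0,0],[0,0,-0.1,0,0,0],[0,0,0,0,0,0]]]}}

```text
time_s: 6.3
eef_pos: [0.4657, 0.0963, 0.0427]
tool_rot: [1.0, 0.0, 0.0, -0.0]
force: [-5.4, -0.2, 9.6]
finger_gap: 0.0597
finger_force: 20.0
```

>>> {"fn": "carry_out", "kwargs": {"steps": [[[0,0,-0.1,0,0,0],[0,0,0,0,0,0]]]}}

```text
time_s: 6.5
eef_pos: [0.4659, 0.0963, 0.0424]
tool_rot: [1.0, 0.0, 0.0, -0.0]
force: [-10.1, -1.0, 18.8]
finger_gap: 0.0595
finger_force: 20.0
```

>>> {"fn": "carry_out", "kwargs": {"steps": [[[0,0,0.1,0,0,0],[0,0,0,0,0,0],[0,0,0,0,0,0],[0,0,0,0,0,0],[0,0,0,0,0,0]]], "claw": 90}}

```text
time_s: 7.0
eef_pos: [0.4655, 0.0962, 0.0418]
tool_rot: [1.0, 0.0, -0.0, 0.0]
force: [-0.6, -0.0, -0.7]
finger_gap: 0.0838
finger_force: 0.0
```

>>> {"fn": "carry_out", "kwargs": {"steps": [[[0,0,2,0,0,0],[0,0,4,0,0,0],[0,0,4,0,0,0],[-1,0,4,0,0,0],[-1,0,1,0,0,0]]]}}

```text
time_s: 7.5
eef_pos: [0.4463, 0.0964, 0.1962]
tool_rot: [1.0, -0.0, 0.003, -0.0]
force: [0.5, 0.4, -0.5]
finger_gap: 0.0839
finger_force: 0.0
```

>>> {"fn": "carry_out", "kwargs": {"steps": [[[0,0,0,0,0,0],[0,0,0,0,0,0]]]}}

```text
time_s: 7.7
eef_pos: [0.4453, 0.0962, 0.1906]
tool_rot: [1.0, 0.0, -0.0, 0.0]
force: [-0.2, 0.2, -0.8]
finger_gap: 0.0839
finger_force: 0.0
```

```bash
python3 - <<'E'
from h import *
c=cam('wrist','w3.png');o=env.get_obs();e=o['eef_pos'];print(e)
u,v=proj(c,(.4655,.096,.012))
q,A=blob(c['img'],u,v,'wood',110);print('base',cyl(c,q,.065,0,.012),A,q.max(0))
q,A=blob(c['img'],u,v,'tin',70);print('tin',cyl(c,q,.03,.012,.036),A)
E
```

```text
[0.44524959 0.09618952 0.19016121]
base (array([0.46691147, 0.09641808]), np.float64(0.0014147037894518381)) 16605.0 [391. 268.]
tin (array([0.46484576, 0.09750324]), np.float64(0.0007792759575696208)) 4128.5
```

```bash
python3 - <<'E'
from h import *
c=cam('wrist');im=c['img'].copy();print(proj(c,(.4655,.096,.012)))
u,v=proj(c,(.4655,.096,.012))
for k,r,col,R,z0,z1 in(('wood',110,(255,0,0),.065,0,.012),('tin',70,(0,0,255),.03,.012,.036)):
    q,A=blob(c['img'],u,v,k,r)
    for a,b in q.astype(int): im[b,a]=col
    if k=='wood':
        a=np.array([onz(c,*p,.012)[:2] for p in q]);x=cyl(c,q,R,z0,z1)[0]
        d=np.hypot(*(a-x).T)-R;th=np.degrees(np.arctan2(*(a-x).T[::-1]))
        for t in range(-180,180,30):
            s=(th>=t)&(th<t+30);print(t,np.round(d[s].mean()*1e3,2))
cv2.imwrite('pics/w3c.png',cv2.resize(im[80:300,200:440],None,fx=2.5,fy=2.5,interpolation=0))
E
```

```text
(np.float64(318.3044220002437), np.float64(201.16036177073357))
-180 -1.67
-150 -1.46
-120 -1.4
-90 -1.13
-60 -1.2
-30 -1.32
0 -1.25
30 -1.2
60 -1.3
90 -1.37
120 -1.4
150 -1.66
```

View pics/w3c.png

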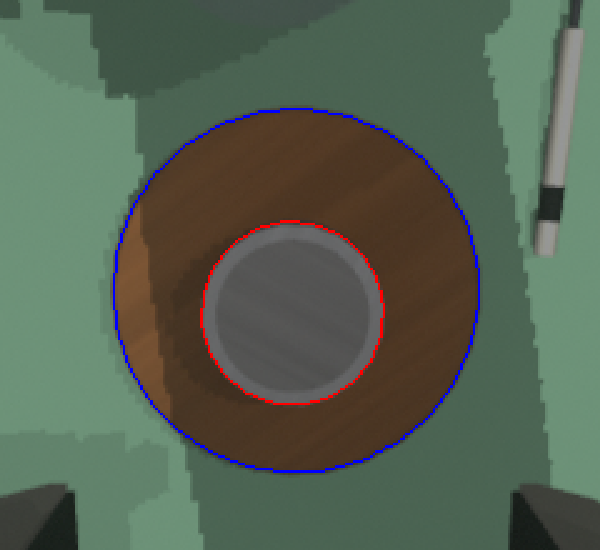

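```bash
cat >> h.py <<'E'
def disc(c,pts,z):
    a=np.array([onz(c,*p,z)[:2] for p in pts])
    s=least_squares(lambda x:np.hypot(*(a-x[:2]).T)-x[2],[*a.mean(0),.03],loss='soft_l1',f_scale=.0005)
    return np.round(s.x,5),np.round(np.sqrt(np.mean(s.fun**2)),5)
E
python3 - <<'E'
from h import *
c=cam('wrist');u,v=proj(c,(.4655,.096,.012))
q,A=blob(c['img'],u,v,'wood',110);print(disc(c,q,.012))
q,A=blob(c['img'],u,v,'tin',70);print(disc(c,q,.036))
q=up(q,v+5);print(disc(c,q,.036))
E
```

```text
(array([0.46715, 0.0964 , 0.06365]), np.float64(0.00027))
(array([0.4654 , 0.09757, 0.02964]), np.float64(0.0003))
(array([0.46591, 0.09752, 0.02931]), np.float64(0.00025))
```

>>> {"fn": "carry_out", "kwargs": {"steps": [[[1.0,0,-3,0,0,0],[1.04,0,-4,0,0,0],[0,0,-4,0,0,0],[0,0,-2.5,0,0,0],[0,0,-1.2,0,0,0]]]}}

```text
time_s: 8.35
eef_pos: [0.4645, 0.096, 0.0414]
tool_rot: [1.0, -0.0, -0.002, 0.0]
force: [-0.6, 0.6, -0.0]
finger_gap: 0.0836
finger_force: 0.0
```

>>> {"fn": "carry_out", "kwargs": {"steps": [[[0,0,0,0,0,0],[0,0,0,0,0,0],[0,0,0,0,0,0],[0,0,0,0,0,0],[0,0,0,0,0,0]]], "claw": 0, "grip_force": 20}}

```text
time_s: 8.85
eef_pos: [0.4667, 0.0964, 0.0463]
tool_rot: [1.0, 0.0, 0.001, -0.0]
force: [-0.3, -0.7, 8.0]
finger_gap: 0.0596
finger_force: 20.0
```

>>> {"fn": "carry_out", "kwargs": {"steps": [[[0,0,0.3,0,0,0],[0.15,-0.1,0,0,0,0],[0,0,0,0,0,0],[0,0,-0.2,0,0,0],[0,0,0,0,0,0]]]}}

```text
time_s: 9.35
eef_pos: [0.4676, 0.0952, 0.0461]
tool_rot: [1.0, -0.0, 0.0, 0.0]
force: [-1.7, -0.5, 5.2]
finger_gap: 0.0594
finger_force: 20.0
```

>>> {"fn": "carry_out", "kwargs": {"steps": [[[0,0,-0.1,0,0,0],[0,0,0,0,0,0]]]}}

```text
time_s: 9.55
eef_pos: [0.4676, 0.0953, 0.0461]
tool_rot: [1.0, 0.0, 0.0, 0.0]
force: [-8.9, -2.0, 19.2]
finger_gap: 0.0594
finger_force: 20.0
```

>>> {"fn": "carry_out", "kwargs": {"steps": [[[0,0,-0.1,0,0,0],[0,0,0,0,0,0]]]}}

```text
time_s: 9.75
eef_pos: [0.468, 0.0952, 0.0456]
tool_rot: [1.0, 0.0, 0.001, 0.0]
force: [-9.0, -2.8, 23.0]
finger_gap: 0.0596
finger_force: 20.0
```

>>> {"fn": "carry_out", "kwargs": {"steps": [[[0,0,0.15,0,0,0],[0,0,0,0,0,0],[0,0,0,0,0,0],[0,0,0,0,0,0],[0,0,0,0,0,0]]], "claw": 90}}

```text
time_s: 10.25
eef_pos: [0.4673, 0.0953, 0.0452]
tool_rot: [1.0, 0.0, -0.0, 0.0]
force: [0.4, -0.5, -0.7]
finger_gap: 0.0835
finger_force: 0.0
```

>>> {"fn": "carry_out", "kwargs": {"steps": [[[0,0,2,0,0,0],[0,0,4,0,0,0],[0,0,4,0,0,0],[0,-1,3,0,0,0],[0.8,-3,0,0,0,0]]]}}

```text
time_s: 10.75
eef_pos: [0.4765, 0.0562, 0.1801]
tool_rot: [1.0, 0.001, 0.003, -0.0]
force: [1.3, 0.1, -0.4]
finger_gap: 0.0838
finger_force: 0.0
```

>>> {"fn": "carry_out", "kwargs": {"steps": [[[2.5,-3.4,0,0,0,0],[3,-3.4,0,0,0,0],[3,-3.5,0,0,0,0],[3,-3.5,0,0,0,0],[2.6,-3,-1,0,0,0]]]}}

```text
time_s: 11.25
eef_pos: [0.618, -0.1148, 0.1662]
tool_rot: [1.0, -0.0, 0.001, 0.0]
force: [-0.1, 0.1, 0.2]
finger_gap: 0.0838
finger_force: 0.0
```

>>> {"fn": "carry_out", "kwargs": {"steps": [[[0,0,0,0,0,0],[0,0,0,0,0,0],[0,0,0,0,0,0]]]}}

```text
time_s: 11.55
eef_pos: [0.616, -0.1121, 0.1656]
tool_rot: [1.0, 0.0, 0.0, -0.0]
force: [-0.0, -0.1, 0.4]
finger_gap: 0.0834
finger_force: 0.0
```

```bash
python3 - <<'E'
from h import *
c=cam('wrist','w4.png');o=env.get_obs();e=o['eef_pos'];print(e,o['time_s'])
u,v=proj(c,(.617,-.1125,.022))
q,A=blob(c['img'],u,v,'tin',80);print(u,v,disc(c,q,.022),cyl(c,q,.024,0,.022),A)
E
```

```text
[ 0.6160741  -0.1119002   0.16594915] 11.6
318.79527688610455 232.08246405615444 (array([ 0.61672, -0.11155,  0.02462]), np.float64(0.00067)) (array([ 0.61539151, -0.11153557]), np.float64(0.00036174494262679075)) 2914.0
```

View pics/w4.png

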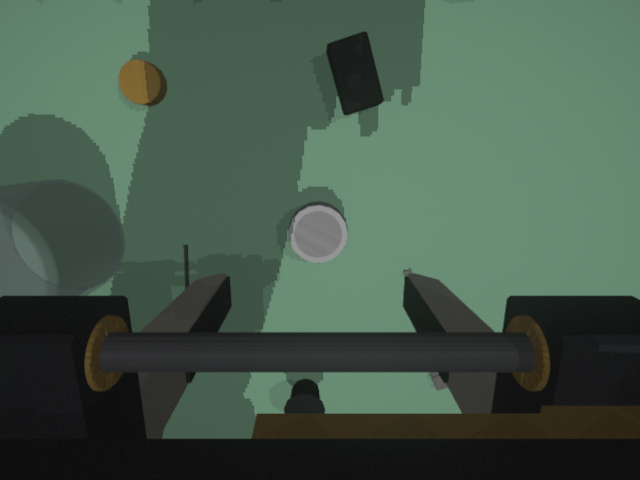

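>>> {"fn": "carry_out", "kwargs": {"steps": [[[-0.05,-0.08,-3.5,0,0,0],[0,0,-4,0,0,0],[0,0,-3,0,0,0],[0,0,-2,0,0,0],[0,0,-1.0,0,0,0]]]}}

```text
time_s: 12.1
eef_pos: [0.615, -0.1125, 0.0291]
tool_rot: [1.0, 0.001, -0.001, -0.0]
force: [0.1, -0.1, 0.4]
finger_gap: 0.0836
finger_force: 0.0
```

>>> {"fn": "carry_out", "kwargs": {"steps": [[[0,0,0,0,0,0],[0,0,0,0,0,0]]]}}

```text
time_s: 12.3
eef_pos: [0.6164, -0.1133, 0.0319]
tool_rot: [1.0, 0.0, 0.001, 0.0]
force: [-1.1, -0.6, 1.0]
finger_gap: 0.0837
finger_force: 0.0
```

>>> {"fn": "carry_out", "kwargs": {"steps": [[[0,0,0,0,0,0],[0,0,0,0,0,0],[0,0,0,0,0,0],[0,0,0,0,0,0],[0,0,0,0,0,0]]], "claw": 0, "grip_force": 15}}

```text
time_s: 12.8
eef_pos: [0.616, -0.1135, 0.0305]
tool_rot: [1.0, -0.0, 0.0, 0.0]
force: [0.8, 0.9, 0.6]
finger_gap: 0.0485
finger_force: 0.3
```

>>> {"fn": "carry_out", "kwargs": {"steps": [[[0,0,0,0,0,0],[0,0,0,0,0,0],[0,0,0,0,0,0]]]}}

```text
time_s: 13.1
eef_pos: [0.616, -0.1136, 0.0305]
tool_rot: [1.0, -0.0, -0.0, 0.0]
force: [-0.7, 0.4, 2.1]
finger_gap: 0.0478
finger_force: 15.0
```

>>> {"fn": "carry_out", "kwargs": {"steps": [[[0,0,1,0,0,0],[0,0,3,0,0,0],[-1,1,4.5,0,0,0],[-2,2,4.0,0,0,0],[-2.5,2.5,3,0,0,0]]]}}

```text
time_s: 13.6
eef_pos: [0.5607, -0.0585, 0.1886]
tool_rot: [1.0, -0.001, 0.001, 0.0]
force: [-0.8, -0.2, -0.6]
finger_gap: 0.0478
finger_force: 15.0
```

>>> {"fn": "carry_out", "kwargs": {"steps": [[[-3,3,1,0,0,0],[-3,3,0,0,0,0],[-3,3,0,0,0,0],[-3,3,0,0,0,0],[-2.4,2.3,0,0,0,0]]]}}

```text
time_s: 14.1
eef_pos: [0.4153, 0.0856, 0.1961]
tool_rot: [1.0, 0.0, 0.0, -0.0]
force: [-0.8, 0.4, -0.1]
finger_gap: 0.0478
finger_force: 15.0
```

>>> {"fn": "carry_out", "kwargs": {"steps": [[[-1.2,1.1,0,0,0,0],[0,0,0,0,0,0],[0,0,0,0,0,0],[0,0,0,0,0,0]]]}}

```text
time_s: 14.5
eef_pos: [0.4055, 0.0949, 0.1955]
tool_rot: [1.0, -0.0, 0.0, 0.0]
force: [0.8, -0.2, -1.7]
finger_gap: 0.0479
finger_force: 15.0
```

```bash
python3 - <<'E'
from h import *
c=cam('wrist','w5.png');o=env.get_obs();e=o['eef_pos'];print(e,o['time_s'],o['finger_gap'])
u,v=proj(c,(.467,.096,.036));print(u,v)
q,A=blob(c['img'],u,v,'wood',110);print('base',disc(c,q,.012),q.max(0))
q,A=blob(c['img'],u,v,'tin',60);print('tin',disc(c,q,.036),A,q.max(0))
E
```

```text
[0.4054537  0.09488587 0.19540451] 14.55 0.047496850532640814
316.9286043085137 153.567928773717
base (array([0.46692, 0.09649, 0.06364]), np.float64(0.00027)) [390. 225.]
tin (array([0.46574, 0.09649, 0.02941]), np.float64(0.00025)) 4371.5 [353. 192.]
```

View pics/w5.png

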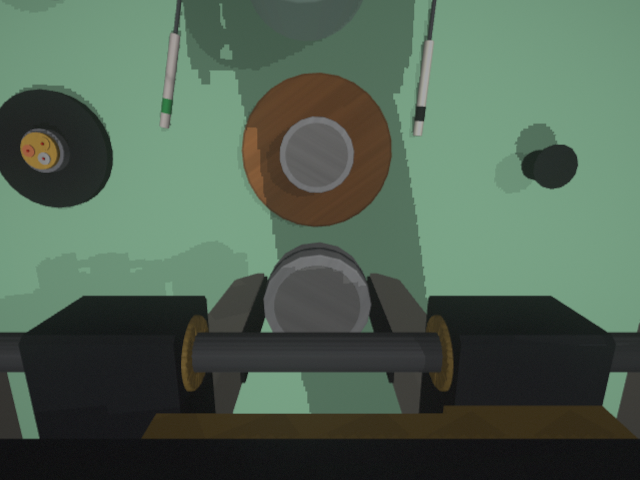

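>>> {"fn": "carry_out", "kwargs": {"steps": [[[2,0.05,-1,0,0,0],[2.5,0,-2.5,0,0,0],[1.6,0,-4,0,0,0],[0,0,-3,0,0,0],[0,0,-1.6,0,0,0]]]}}

```text
time_s: 15.05
eef_pos: [0.4655, 0.095, 0.0711]
tool_rot: [1.0, -0.001, -0.002, 0.0]
force: [-0.2, -0.1, -1.4]
finger_gap: 0.0476
finger_force: 15.0
```

>>> {"fn": "carry_out", "kwargs": {"steps": [[[0,0,-0.4,0,0,0],[0,0,0,0,0,0],[0,0,0,0,0,0],[0,0,-0.1,0,0,0],[0,0,0,0,0,0]]]}}

```text
time_s: 15.55
eef_pos: [0.4663, 0.096, 0.0702]
tool_rot: [1.0, -0.0, 0.001, -0.0]
force: [-0.0, -0.4, -1.9]
finger_gap: 0.048
finger_force: 15.0
```

>>> {"fn": "carry_out", "kwargs": {"steps": [[[0,0,-0.1,0,0,0],[0,0,0,0,0,0]]]}}

```text
time_s: 15.75
eef_pos: [0.466, 0.096, 0.0685]
tool_rot: [1.0, 0.0, 0.0, -0.0]
force: [0.3, -0.7, -0.2]
finger_gap: 0.0478
finger_force: 15.0
```

>>> {"fn": "carry_out", "kwargs": {"steps": [[[0.06,-0.06,-0.1,0,0,0],[0,0,0,0,0,0],[0,0,0,0,0,0]]]}}

```text
time_s: 16.05
eef_pos: [0.4665, 0.0953, 0.0674]
tool_rot: [1.0, -0.0, -0.0, -0.0]
force: [-0.4, 0.3, -0.2]
finger_gap: 0.0474
finger_force: 15.0
```

>>> {"fn": "carry_out", "kwargs": {"steps": [[[0,0,-0.1,0,0,0],[0,0,0,0,0,0]]]}}

```text
time_s: 16.25
eef_pos: [0.4666, 0.0954, 0.0665]
tool_rot: [1.0, 0.0, 0.0, 0.0]
force: [-0.2, 0.5, 1.0]
finger_gap: 0.0476
finger_force: 15.0
```

>>> {"fn": "carry_out", "kwargs": {"steps": [[[0,0,-0.05,0,0,0],[0,0,0,0,0,0]]]}}

```text
time_s: 16.45
eef_pos: [0.4667, 0.0954, 0.0665]
tool_rot: [1.0, -0.0, 0.0, -0.0]
force: [-3.2, -0.7, 6.7]
finger_gap: 0.0475
finger_force: 15.0
```

>>> {"fn": "carry_out", "kwargs": {"steps": [[[0,0,0,0,0,0],[0,0,0,0,0,0],[0,0,0,0,0,0],[0,0,0,0,0,0],[0,0,0,0,0,0]]], "claw": 80}}

```text
time_s: 16.95
eef_pos: [0.4665, 0.0953, 0.0658]
tool_rot: [1.0, -0.0, -0.0, 0.0]
force: [0.2, 0.1, 0.3]
finger_gap: 0.0742
finger_force: 0.0
```

>>> {"fn": "carry_out", "kwargs": {"steps": [[[0,0,2,0,0,0],[0,0,4,0,0,0],[0,0,4,0,0,0],[0,-1,1,0,0,0],[0,-3,0,0,0,0]]]}}

```text
time_s: 17.45
eef_pos: [0.4672, 0.056, 0.178]
tool_rot: [1.0, 0.001, 0.002, -0.0]
force: [0.5, 0.1, -0.3]
finger_gap: 0.0744
finger_force: 0.0
```

>>> {"fn": "carry_out", "kwargs": {"steps": [[[-0.2,-3.7,0,0,0,0],[-0.2,-3.7,0,0,0,0],[-0.2,-3.7,0,0,0,0],[-0.2,-3.7,0,0,0,0],[-0.2,-3.7,0,0,0,0]]]}}

```text
time_s: 17.95
eef_pos: [0.456, -0.1313, 0.1755]
tool_rot: [1.0, -0.0, -0.0, -0.0]
force: [1.0, 0.1, -0.2]
finger_gap: 0.0744
finger_force: 0.0
```

>>> {"fn": "carry_out", "kwargs": {"steps": [[[-0.2,-3.7,0,0,0,0],[-0.2,-3.7,0,0,0,0],[-0.2,-3.7,0,0,0,0],[-0.1,-3.7,0,0,0,0],[0,-3.6,0,0,0,0]]]}}

```text
time_s: 18.45
eef_pos: [0.4489, -0.3154, 0.1753]
tool_rot: [1.0, -0.0, -0.0, -0.0]
force: [-0.1, 0.5, 0.1]
finger_gap: 0.0748
finger_force: 0.0
```

>>> {"fn": "carry_out", "kwargs": {"steps": [[[0,0,-1.5,0,0,0],[0,0,0,0,0,0],[0,0,0,0,0,0],[0,0,0,0,0,0]]]}}

```text
time_s: 18.85
eef_pos: [0.4497, -0.3129, 0.1613]
tool_rot: [1.0, 0.001, 0.0, 0.0]
force: [-0.4, -0.6, 0.9]
finger_gap: 0.0745
finger_force: 0.0
```

```bash
python3 - <<'E'
from h import *
c=cam('wrist','w6.png');o=env.get_obs();e=o['eef_pos'];print(e,o['time_s'])
u,v=proj(c,(.4497,-.3156,.02))
q,A=blob(c['img'],u,v,'tin',60);print(u,v,disc(c,q,.02),cyl(c,q,.018,0,.02),A)
E
```

```text
[ 0.44980396 -0.31291244  0.16146781] 18.9
321.6726421101439 234.02808254882476 (array([ 0.45028, -0.31427,  0.01872]), np.float64(0.00065)) (array([ 0.44875568, -0.3142703 ]), np.float64(0.0003603770759035311)) 1704.5
```

View pics/w6.png

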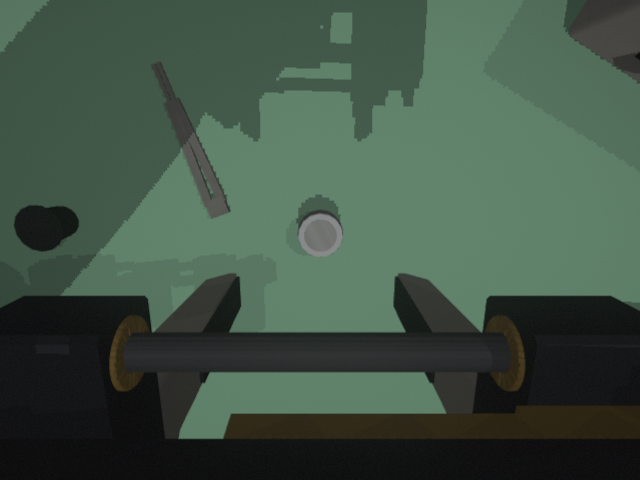

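>>> {"fn": "carry_out", "kwargs": {"steps": [[[-0.07,-0.25,-3.5,0,0,0],[0,0,-4,0,0,0],[0,0,-3,0,0,0],[0,0,-1.9,0,0,0],[0,0,-0.8,0,0,0]]]}}

```text
time_s: 19.4
eef_pos: [0.4485, -0.3152, 0.0274]
tool_rot: [1.0, 0.0, -0.001, -0.001]
force: [-0.5, -0.3, -0.4]
finger_gap: 0.0745
finger_force: 0.0
```

>>> {"fn": "carry_out", "kwargs": {"steps": [[[0,0,0,0,0,0],[0,0,0,0,0,0],[0,0,0,0,0,0]]]}}

```text
time_s: 19.7
eef_pos: [0.4494, -0.3165, 0.0304]
tool_rot: [1.0, 0.0, 0.001, 0.001]
force: [-0.0, 0.6, -0.5]
finger_gap: 0.0744
finger_force: 0.0
```

>>> {"fn": "carry_out", "kwargs": {"steps": [[[0,0,0,0,0,0],[0,0,0,0,0,0],[0,0,0,0,0,0],[0,0,0,0,0,0],[0,0,0,0,0,0]]], "claw": 0, "grip_force": 12}}

```text
time_s: 20.2
eef_pos: [0.4488, -0.3162, 0.029]
tool_rot: [1.0, -0.0, 0.0, 0.0]
force: [0.6, -0.8, 0.6]
finger_gap: 0.0386
finger_force: 0.0
```

>>> {"fn": "carry_out", "kwargs": {"steps": [[[0,0,0,0,0,0],[0,0,0,0,0,0],[0,0,0,0,0,0]]]}}

```text
time_s: 20.5
eef_pos: [0.4488, -0.3161, 0.0289]
tool_rot: [1.0, -0.0, -0.0, -0.0]
force: [-0.9, -0.2, 0.5]
finger_gap: 0.0357
finger_force: 12.0
```

>>> {"fn": "carry_out", "kwargs": {"steps": [[[0,0,1,0,0,0],[0,0,3,0,0,0],[0,1,4.5,0,0,0],[0,2.5,4.5,0,0,0],[-0.4,3.4,3.5,0,0,0]]]}}

```text
time_s: 21.0
eef_pos: [0.4448, -0.2478, 0.1959]
tool_rot: [1.0, -0.001, 0.001, 0.001]
force: [0.6, -0.2, -0.5]
finger_gap: 0.0358
finger_force: 12.0
```

>>> {"fn": "carry_out", "kwargs": {"steps": [[[-0.5,3.5,2,0,0,0],[-0.5,3.5,0.5,0,0,0],[-0.5,3.5,0,0,0,0],[-0.5,3.5,0,0,0,0],[-0.5,3.5,0,0,0,0]]]}}

```text
time_s: 21.5
eef_pos: [0.4193, -0.0716, 0.2185]
tool_rot: [1.0, -0.0, 0.001, 0.0]
force: [-0.1, 1.4, -0.2]
finger_gap: 0.0358
finger_force: 12.0
```

>>> {"fn": "carry_out", "kwargs": {"steps": [[[-0.5,3.5,0,0,0,0],[-0.5,3.5,0,0,0,0],[-0.5,3.5,0,0,0,0],[-0.5,3.5,0,0,0,0],[0,2.2,0,0,0,0]]]}}

```text
time_s: 22.0
eef_pos: [0.399, 0.0911, 0.2186]
tool_rot: [1.0, 0.001, 0.001, -0.0]
force: [-0.3, 0.0, 0.4]
finger_gap: 0.0357
finger_force: 12.0
```

>>> {"fn": "carry_out", "kwargs": {"steps": [[[0,0,0,0,0,0],[0,0,0,0,0,0],[0,0,0,0,0,0],[0,0,0,0,0,0]]]}}

```text
time_s: 22.4
eef_pos: [0.3999, 0.0884, 0.2178]
tool_rot: [1.0, -0.001, 0.0, 0.0]
force: [-0.2, -0.1, -0.5]
finger_gap: 0.0354
finger_force: 12.0
```

```bash
python3 - <<'E'
from h import *
c=cam('wrist','w7.png');o=env.get_obs();e=o['eef_pos'];print(e,o['time_s'],o['finger_gap'])
u,v=proj(c,(.467,.096,.05));print(u,v)
q,A=blob(c['img'],u,v,'wood',110);print('base',disc(c,q,.012),q.max(0))
q,A=blob(c['img'],u,v,'tin',60);print('all tin',disc(c,q,.036),A,q.max(0))
im=c['img'][int(v)-90:int(v)+110,int(u)-120:int(u)+120]
cv2.imwrite('pics/w7c.png',cv2.resize(im,None,fx=3,fy=3,interpolation=0));print(int(u)-120,int(v)-90)
E
```

```text
[0.39991313 0.08843495 0.21770073] 22.45 0.03595790393525084
308.90294615906197 146.38196542985372
base (array([0.46692, 0.09642, 0.06364]), np.float64(0.00029)) [379. 215.]
all tin (array([0.46575, 0.09655, 0.02943]), np.float64(0.00026)) 3850.5 [343. 183.]
188 56
```

View pics/w7c.png

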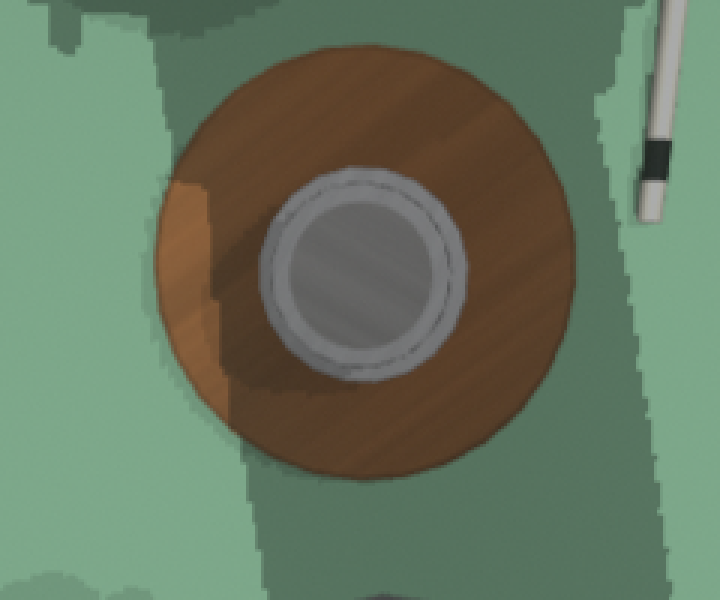

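Middle tin is concentric on the wide one (crop centre (361,275), wide rim centre (363,275)). Place the narrow one.

>>> {"fn": "carry_out", "kwargs": {"steps": [[[2,0.2,-1,0,0,0],[2.7,0.3,-2.5,0,0,0],[1.97,0.19,-4,0,0,0],[0,0,-3,0,0,0],[0,0,-1.8,0,0,0]]]}}

```text
time_s: 22.95
eef_pos: [0.466, 0.0953, 0.0917]
tool_rot: [1.0, -0.001, -0.002, 0.0]
force: [0.2, 0.2, -1.5]
finger_gap: 0.0359
finger_force: 12.0
```

>>> {"fn": "carry_out", "kwargs": {"steps": [[[0,0,-0.4,0,0,0],[0,0,0,0,0,0],[0,0,0,0,0,0],[0,0,0,0,0,0]]]}}

```text
time_s: 23.35
eef_pos: [0.4671, 0.096, 0.092]
tool_rot: [1.0, -0.0, 0.001, -0.0]
force: [0.2, 0.1, -0.5]
finger_gap: 0.0352
finger_force: 12.0
```

>>> {"fn": "carry_out", "kwargs": {"steps": [[[-0.05,-0.07,-0.2,0,0,0],[0,0,-0.1,0,0,0],[0,0,0,0,0,0],[0,0,-0.1,0,0,0],[0,0,0,0,0,0]]]}}

```text
time_s: 23.85
eef_pos: [0.4662, 0.0954, 0.0869]
tool_rot: [1.0, 0.0, 0.0, -0.0]
force: [-0.9, -0.4, 2.9]
finger_gap: 0.0356
finger_force: 12.0
```

>>> {"fn": "carry_out", "kwargs": {"steps": [[[0,0,-0.07,0,0,0],[0,0,0,0,0,0]]]}}

```text
time_s: 24.05
eef_pos: [0.4663, 0.0954, 0.0868]
tool_rot: [1.0, 0.0, 0.0, -0.0]
force: [-4.7, -1.8, 10.3]
finger_gap: 0.0355
finger_force: 12.0
```

>>> {"fn": "carry_out", "kwargs": {"steps": [[[0,0,-0.05,0,0,0],[0,0,0,0,0,0]]]}}

```text
time_s: 24.25
eef_pos: [0.4664, 0.0954, 0.0867]
tool_rot: [1.0, 0.0, 0.0, -0.0]
force: [-6.8, -1.6, 15.3]
finger_gap: 0.0357
finger_force: 12.0
```

>>> {"fn": "carry_out", "kwargs": {"steps": [[[0,0,0.1,0,0,0],[0,0,0,0,0,0],[0,0,0,0,0,0],[0,0,0,0,0,0],[0,0,0,0,0,0]]], "claw": 70}}

```text
time_s: 24.75
eef_pos: [0.466, 0.0953, 0.0862]
tool_rot: [1.0, -0.0, -0.0, 0.0]
force: [0.6, -0.0, 0.0]
finger_gap: 0.0645
finger_force: 0.0
```

>>> {"fn": "carry_out", "kwargs": {"steps": [[[0,0,2,0,0,0],[0,0,4,0,0,0],[0,0,4,0,0,0],[-1,0,4,0,0,0],[-2,0,0.5,0,0,0]]]}}

```text
time_s: 25.25
eef_pos: [0.4372, 0.0955, 0.2362]
tool_rot: [1.0, -0.0, 0.003, -0.0]
force: [-0.0, 0.4, -0.2]
finger_gap: 0.0653
finger_force: 0.0
```

>>> {"fn": "carry_out", "kwargs": {"steps": [[[-0.5,0,0,0,0,0],[0,0,0,0,0,0],[0,0,0,0,0,0],[0,0,0,0,0,0]]]}}

```text
time_s: 25.65
eef_pos: [0.4313, 0.0953, 0.2304]
tool_rot: [1.0, -0.0, -0.001, 0.0]
force: [0.3, 0.7, -0.4]
finger_gap: 0.0649
finger_force: 0.0
```

```bash
python3 - <<'E'
from h import *
c=cam('wrist','w8.png');o=env.get_obs();e=o['eef_pos'];print(e,o['time_s'],o['finger_gap'])
u,v=proj(c,(.467,.096,.058));print(u,v)
q,A=blob(c['img'],u,v,'wood',110);print('base',disc(c,q,.012),q.max(0))
q,A=blob(c['img'],u,v,'tin',60);print('all tin',disc(c,q,.036),A,q.max(0))
q,A=blob(c['img'],55,153,'dark',80);print('stand',disc(c,q[q[:,0]>2],.01),A)
im=c['img'][int(v)-90:int(v)+110,int(u)-120:int(u)+120]
cv2.imwrite('pics/w8c.png',cv2.resize(im,None,fx=3,fy=3,interpolation=0));print(int(u)-120,int(v)-90)
for n in ('scene','side'): cam(n,n+'8.png')
E
```

```text
[0.43124298 0.09527867 0.23054931] 25.7 0.0650781273189915
317.3264244920709 184.09487450287736
base (array([0.46709, 0.09649, 0.06357]), np.float64(0.00029)) [382. 242.]
all tin (array([0.46599, 0.09648, 0.02952]), np.float64(0.0003)) 3348.0 [349. 215.]
stand (array([0.46973, 0.32737, 0.04902]), np.float64(0.00248)) 7892.0
197 94
```

View pics/w8.png

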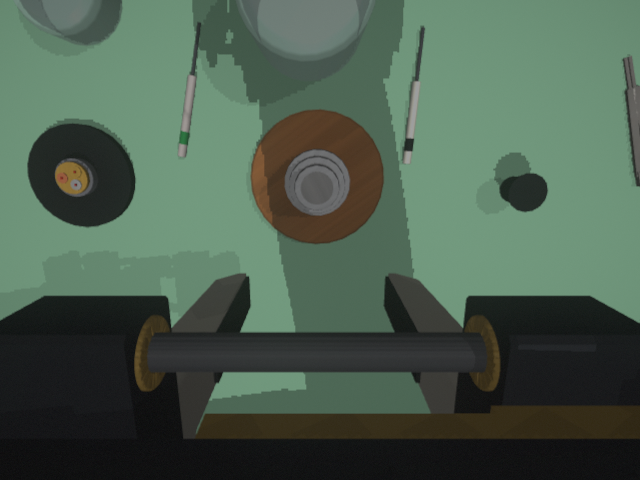

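Stack looks concentric at (317,183); stand fully visible at (81,175).

```bash
python3 - <<'E'
from h import *
c=cam('wrist')
q,A=blob(c['img'],81,175,'dark',70);print('stand',disc(c,q,.01),A)
E
```

```text
stand (array([0.46936, 0.32582, 0.05003]), np.float64(0.00094)) 8336.5
```

>>> {"fn": "carry_out", "kwargs": {"steps": [[[1.8,0.3,1,0,0,0],[3,0.3,1,0,0,0],[3.5,0.3,1,0,0,0],[3.5,0.3,1,0,0,0],[3.5,0.3,0,0,0,0]]]}}

```text
time_s: 26.35
eef_pos: [0.5859, 0.1105, 0.2725]
tool_rot: [1.0, -0.0, 0.001, -0.0]
force: [-0.1, 0.5, -0.1]
finger_gap: 0.0649
finger_force: 0.0
```

>>> {"fn": "carry_out", "kwargs": {"steps": [[[2.5,0.1,0,0,0,0],[0,0,0,0,0,0],[0,0,0,0,0,0],[0,0,0,0,0,0]]]}}

```text
time_s: 26.75
eef_pos: [0.6085, 0.1113, 0.2714]
tool_rot: [1.0, 0.0, -0.0, 0.0]
force: [-0.1, 0.1, -0.6]
finger_gap: 0.0651
finger_force: 0.0
```

```bash
python3 - <<'E'
from h import *
c=cam('wrist','w9.png');o=env.get_obs();e=o['eef_pos'];print(e,o['time_s'])
u,v=proj(c,(.609,.111,.129));print(u,v)
q,A=blob(c['img'],u,v,'wood',40);print(disc(c,q,.129),cyl(c,q,.01,.095,.129),A,q.min(0),q.max(0))
E
```

```text
[0.60836713 0.11136818 0.27167756] 26.8
318.63632708502985 232.89057105883498
(array([0.61347, 0.10507, 0.01236]), np.float64(0.00081)) (array([0.61026646, 0.1047311 ]), np.float64(0.0014588201162738386)) 758.5 [311. 212.] [341. 245.]
```

View pics/w9.png

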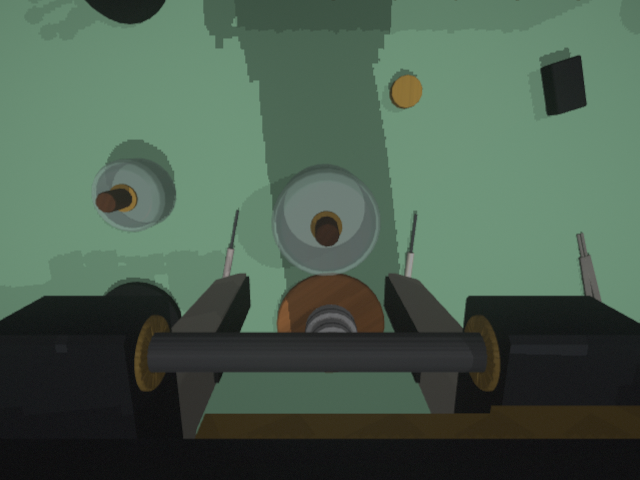

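Wrist view: tall knob top at (327,233), brass collar behind it; low-cover knob top at (107,201), its collar (127,197).

```bash
cat >> h.py <<'E'
def knob(c,u,v,zt,sel,r=30):
    hsv=cv2.cvtColor(c['img'],cv2.COLOR_BGR2HSV);H,S,V=cv2.split(hsv)
    m=(((H<20)|(H>170))&(S>60)&(V<110)).astype(np.uint8)*255
    w=np.zeros_like(m);cv2.circle(w,(int(u),int(v)),r,255,-1)
    cs,_=cv2.findContours(m&w,cv2.RETR_EXTERNAL,cv2.CHAIN_APPROX_NONE);q=max(cs,key=cv2.contourArea)[:,0,:].astype(float)
    q=q[sel(q)];a=np.array([onz(c,*p,zt)[:2] for p in q])
    s=least_squares(lambda x:np.hypot(*(a-x).T)-.0098,a.mean(0));return np.round(s.x,4),np.round(np.sqrt(np.mean(s.fun**2)),5),q.min(0),q.max(0),len(q)
E
python3 - <<'E'
from h import *
c=cam('wrist')
hsv=cv2.cvtColor(c['img'],cv2.COLOR_BGR2HSV)
print([hsv[y,327].tolist() for y in range(208,252,3)])
print([hsv[201,x].tolist() for x in range(90,140,4)])
print(knob(c,327,230,.129,lambda q:q[:,1]>230))
print(knob(c,110,201,.076,lambda q:q[:,0]<107))
E
```

```text
[[77, 28, 126], [23, 78, 88], [20, 139, 92], [21, 47, 38], [15, 54, 38], [18, 77, 43], [12, 103, 57], [13, 96, 56], [11, 90, 54], [11, 99, 54], [12, 91, 56], [14, 96, 53], [12, 90, 51], [74, 25, 111], [80, 24, 97]]
[[69, 65, 146], [74, 45, 137], [13, 112, 75], [13, 107, 74], [11, 116, 75], [13, 104, 71], [13, 106, 72], [30, 44, 41], [26, 50, 41], [30, 50, 41], [26, 50, 41], [20, 149, 137], [74, 32, 118]]
(array([0.6092, 0.1044]), np.float64(0.00058), array([314., 231.]), array([338., 245.]), 42)
(array([0.6249, 0.3056]), np.float64(0.00054), array([ 97., 193.]), array([106., 211.]), 28)
```

>>> {"fn": "carry_out", "kwargs": {"steps": [[[0.08,-0.4,-2,0,0,0],[0,-0.4,-4,0,0,0],[0,0,-4,0,0,0],[0,0,-2.5,0,0,0],[0,0,-1.4,0,0,0]]]}}

```text
time_s: 27.35
eef_pos: [0.6087, 0.1032, 0.1304]
tool_rot: [1.0, 0.0, -0.001, 0.0]
force: [-0.2, -0.2, -0.1]
finger_gap: 0.0649
finger_force: 0.0
```

>>> {"fn": "carry_out", "kwargs": {"steps": [[[0,0,-0.4,0,0,0],[0,0,0,0,0,0],[0,0,0,0,0,0],[0,0,0,0,0,0]]]}}

```text
time_s: 27.75
eef_pos: [0.6104, 0.1034, 0.1299]
tool_rot: [1.0, 0.0, 0.001, -0.0]
force: [0.7, 0.1, 0.5]
finger_gap: 0.0654
finger_force: 0.0
```

```bash
python3 - <<'E'
from h import *
c=cam('wrist','w10.png');o=env.get_obs();e=o['eef_pos'];print(e,o['time_s']);print(proj(c,(.6092,.1044,.129)))
E
```

```text
[0.61025787 0.10340682 0.1296366 ] 27.8
(np.float64(316.9155969319732), np.float64(314.48173412267823))
```

View pics/w10.png

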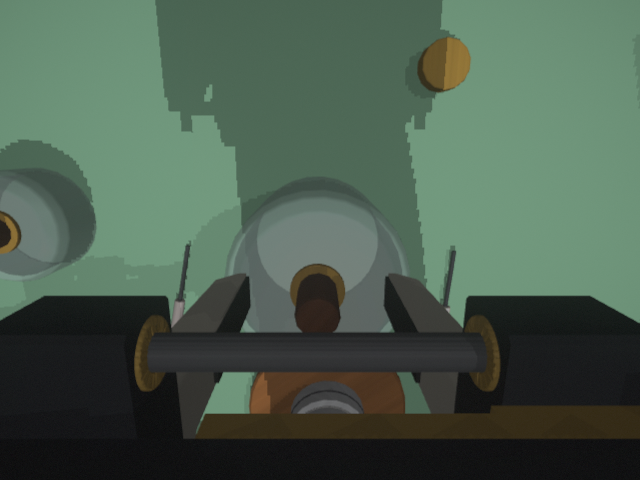

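Knob top at (318,315), midway between the fingers; grip it.

>>> {"fn": "carry_out", "kwargs": {"steps": [[[-0.08,0,-0.2,0,0,0],[0,0,0,0,0,0],[0,0,0,0,0,0],[0,0,0,0,0,0],[0,0,0,0,0,0]]], "claw": 0, "grip_force": 30}}

```text
time_s: 28.3
eef_pos: [0.6091, 0.1034, 0.1264]
tool_rot: [1.0, -0.0, 0.0, -0.0]
force: [-0.7, -0.7, 0.8]
finger_gap: 0.0295
finger_force: 0.0
```

>>> {"fn": "carry_out", "kwargs": {"steps": [[[0,0,0,0,0,0],[0,0,0,0,0,0],[0,0,0,0,0,0],[0,0,0,0,0,0],[0,0,0,0,0,0]]]}}

```text
time_s: 28.8
eef_pos: [0.609, 0.1033, 0.1264]
tool_rot: [1.0, -0.0, -0.0, 0.0]
force: [0.7, -1.1, 0.6]
finger_gap: 0.0192
finger_force: 30.0
```

>>> {"fn": "carry_out", "kwargs": {"steps": [[[0,0,0,0,0,0],[0,0,0,0,0,0],[0,0,0,0,0,0]]]}}

```text
time_s: 29.1
eef_pos: [0.6091, 0.1033, 0.1265]
tool_rot: [1.0, -0.0, 0.0, 0.0]
force: [-0.2, -1.0, 0.1]
finger_gap: 0.0196
finger_force: 30.0
```

>>> {"fn": "carry_out", "kwargs": {"steps": [[[0,0,0.3,0,0,0],[0,0,0.8,0,0,0],[0,0,1.5,0,0,0],[0,0,2,0,0,0],[0,0,2,0,0,0]]]}}

```text
time_s: 29.6
eef_pos: [0.609, 0.1034, 0.1944]
tool_rot: [1.0, 0.0, 0.0, -0.0]
force: [-0.7, 0.8, -3.5]
finger_gap: 0.0194
finger_force: 30.0
```

>>> {"fn": "carry_out", "kwargs": {"steps": [[[0,0,2,0,0,0],[0,0,1.5,0,0,0],[0,0,0.8,0,0,0],[-0.3,0,0.4,0,0,0],[-0.8,0,0,0,0,0]]]}}

```text
time_s: 30.1
eef_pos: [0.5979, 0.1033, 0.2393]
tool_rot: [1.0, -0.0, -0.0, 0.0]
force: [-0.1, 0.2, -4.1]
finger_gap: 0.0195
finger_force: 30.0
```

>>> {"fn": "carry_out", "kwargs": {"steps": [[[-1.4,-0.1,0,0,0,0],[-1.9,-0.1,0,0,0,0],[-2,-0.2,0,0,0,0],[-2,-0.2,0,0,0,0],[-2,-0.2,0,0,0,0]]]}}

```text
time_s: 30.6
eef_pos: [0.5034, 0.0952, 0.2383]
tool_rot: [1.0, 0.0, -0.001, 0.0]
force: [1.0, 0.8, -3.9]
finger_gap: 0.0192
finger_force: 30.0
```

>>> {"fn": "carry_out", "kwargs": {"steps": [[[-1.6,0,0,0,0,0],[-1.2,0,0,0,0,0],[-0.7,0,0,0,0,0],[-0.3,0,0,0,0,0],[0,0,0,0,0,0]]]}}

```text
time_s: 31.1
eef_pos: [0.467, 0.0954, 0.2394]
tool_rot: [1.0, 0.0, 0.0, -0.0]
force: [0.0, 0.4, -3.1]
finger_gap: 0.0195
finger_force: 30.0
```

>>> {"fn": "carry_out", "kwargs": {"steps": [[[0,0,0,0,0,0],[0,0,0,0,0,0],[0,0,0,0,0,0]]]}}

```text
time_s: 31.4
eef_pos: [0.4673, 0.0953, 0.2392]
tool_rot: [1.0, -0.0, -0.0, 0.0]
force: [-0.8, 0.0, -3.8]
finger_gap: 0.0192
finger_force: 30.0
```

```bash
python3 - <<'E'
from h import *
a=cam('scene')['img'];b=cam('side')['img'];cam('wrist','w11.png')
im=np.hstack([a[100:300,250:500],b[100:300,180:430]]);cv2.imwrite('pics/sv11.png',cv2.resize(im,None,fx=1.6,fy=1.6))
o=env.get_obs();print(o['eef_pos'],o['finger_gap'])
E
```

```text
[0.46715807 0.09533316 0.23932858] 0.019592520322527368
```

View pics/sv11.png

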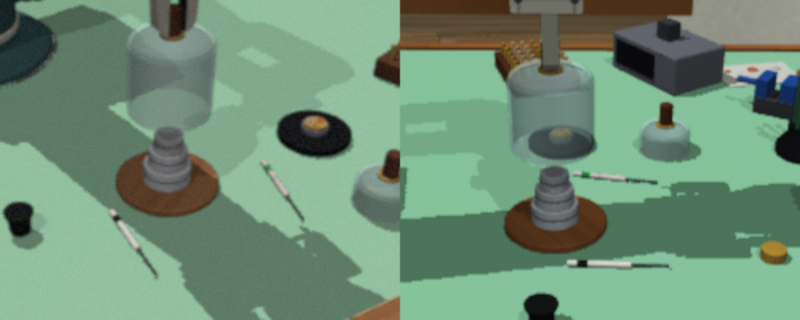

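Both views: cover hangs upright above the stack (axis 172 vs stack 168 left; 553 vs 555 right). Lower it.

>>> {"fn": "carry_out", "kwargs": {"steps": [[[0,0,-0.5,0,0,0],[0,0,-1,0,0,0],[0,0,-1.5,0,0,0],[0,0,-1.5,0,0,0],[0,0,-1.5,0,0,0]]]}}

```text
time_s: 32.05
eef_pos: [0.4667, 0.0953, 0.1775]
tool_rot: [1.0, -0.0, -0.0, 0.0]
force: [1.1, -0.6, -4.0]
finger_gap: 0.0194
finger_force: 30.0
```

>>> {"fn": "carry_out", "kwargs": {"steps": [[[0,0,-1.3,0,0,0],[0,0,-1,0,0,0],[0,0,-0.6,0,0,0],[0,0,-0.3,0,0,0],[0,0,-0.2,0,0,0]]]}}

```text
time_s: 32.55
eef_pos: [0.4672, 0.0954, 0.1455]
tool_rot: [1.0, 0.0, 0.0, -0.0]
force: [-0.2, -0.1, -2.8]
finger_gap: 0.0195
finger_force: 30.0
```

>>> {"fn": "carry_out", "kwargs": {"steps": [[[0,0,0,0,0,0],[0,0,0,0,0,0],[0,0,0,0,0,0]]]}}

```text
time_s: 32.85
eef_pos: [0.4672, 0.0954, 0.1458]
tool_rot: [1.0, -0.0, 0.0, -0.0]
force: [0.6, 0.1, -4.2]
finger_gap: 0.0196
finger_force: 30.0
```

Rim is about 7 mm above the base; creep down.

>>> {"fn": "carry_out", "kwargs": {"steps": [[[0,0,-0.15,0,0,0],[0,0,-0.15,0,0,0],[0,0,-0.1,0,0,0],[0,0,-0.1,0,0,0],[0,0,0,0,0,0]]]}}

```text
time_s: 33.35
eef_pos: [0.467, 0.0954, 0.1402]
tool_rot: [1.0, -0.0, -0.0, -0.0]
force: [-0.3, -0.3, -4.0]
finger_gap: 0.02
finger_force: 30.0
```

>>> {"fn": "carry_out", "kwargs": {"steps": [[[0,0,-0.07,0,0,0],[0,0,0,0,0,0],[0,0,-0.07,0,0,0],[0,0,0,0,0,0]]]}}

```text
time_s: 33.75
eef_pos: [0.467, 0.0953, 0.1389]
tool_rot: [1.0, -0.0, -0.0, 0.0]
force: [0.2, 0.1, -3.5]
finger_gap: 0.0195
finger_force: 30.0
```

>>> {"fn": "carry_out", "kwargs": {"steps": [[[0,0,-0.05,0,0,0],[0,0,0,0,0,0]]]}}

```text
time_s: 33.95
eef_pos: [0.467, 0.0954, 0.1385]
tool_rot: [1.0, 0.0, -0.0, -0.0]
force: [-0.2, 0.2, -3.4]
finger_gap: 0.0194
finger_force: 30.0
```

>>> {"fn": "carry_out", "kwargs": {"steps": [[[0,0,-0.05,0,0,0],[0,0,0,0,0,0]]]}}

```text
time_s: 34.15
eef_pos: [0.4671, 0.0953, 0.1384]
tool_rot: [1.0, -0.0, 0.0, -0.0]
force: [-2.2, -0.8, 2.6]
finger_gap: 0.0194
finger_force: 30.0
```

>>> {"fn": "carry_out", "kwargs": {"steps": [[[0,0,-0.04,0,0,0],[0,0,0,0,0,0]]]}}

```text
time_s: 34.35
eef_pos: [0.4672, 0.0954, 0.1384]
tool_rot: [1.0, -0.0, 0.0, -0.0]
force: [-4.0, -0.8, 7.3]
finger_gap: 0.0197
finger_force: 30.0
```

>>> {"fn": "carry_out", "kwargs": {"steps": [[[0,0,0.05,0,0,0],[0,0,0,0,0,0],[0,0,0,0,0,0],[0,0,0,0,0,0],[0,0,0,0,0,0]]], "claw": 65}}

```text
time_s: 34.85
eef_pos: [0.467, 0.0954, 0.1381]
tool_rot: [1.0, -0.0, -0.0, -0.0]
force: [0.1, -0.3, -0.6]
finger_gap: 0.0547
finger_force: 0.0
```

>>> {"fn": "carry_out", "kwargs": {"steps": [[[0,0,0,0,0,0],[0,0,0,0,0,0],[0,0,1,0,0,0],[0,0,3,0,0,0],[0,0,4,0,0,0]]]}}

```text
time_s: 35.35
eef_pos: [0.4664, 0.0952, 0.2184]
tool_rot: [1.0, -0.0, -0.001, 0.0]
force: [1.2, 0.3, 0.3]
finger_gap: 0.06
finger_force: 0.0
```

>>> {"fn": "carry_out", "kwargs": {"steps": [[[1,1,2,0,0,0],[2,3,0,0,0,0],[2.6,3.4,0,0,0,0],[2.6,3.4,0,0,0,0],[2.6,3.4,0,0,0,0]]]}}

```text
time_s: 35.85
eef_pos: [0.5759, 0.2389, 0.239]
tool_rot: [1.0, 0.0, 0.0, -0.0]
force: [-0.1, -1.4, -0.1]
finger_gap: 0.0607
finger_force: 0.0
```

>>> {"fn": "carry_out", "kwargs": {"steps": [[[2.6,3.4,0,0,0,0],[2.2,3,-1,0,0,0],[0,0,-1,0,0,0],[0,0,0,0,0,0],[0,0,0,0,0,0]]]}}

```text
time_s: 36.35
eef_pos: [0.6227, 0.3007, 0.2187]
tool_rot: [1.0, -0.0, 0.0, 0.0]
force: [-0.5, -0.9, 0.5]
finger_gap: 0.0605
finger_force: 0.0
```

```bash
python3 - <<'E'
from h import *
c=cam('wrist','w12.png');o=env.get_obs();e=o['eef_pos'];print(e,o['time_s'],o['finger_gap'])
u,v=proj(c,(.6249,.3056,.076));print(u,v)
print(knob(c,u,v,.076,lambda q:q[:,1]>q[:,1].max()-13))
q=None
a=cam('scene')['img'];b=cam('side')['img']
im=np.vstack([np.hstack([a[100:300,250:500],b[100:300,180:430]]),c['img'][::2,::2][:200,:][:, :320].repeat(1,0)[:, :320] if 0 else cv2.resize(c['img'],(500,375))])
cv2.imwrite('pics/sv12.png',im)
E
```

```text
[0.6228075  0.30060865 0.219312  ] 36.4 0.0606535508728121
312.0435244738599 230.8055928469883
(array([0.6271, 0.3079]), np.float64(0.00048), array([298., 228.]), array([321., 240.]), 35)
```

View pics/sv12.png

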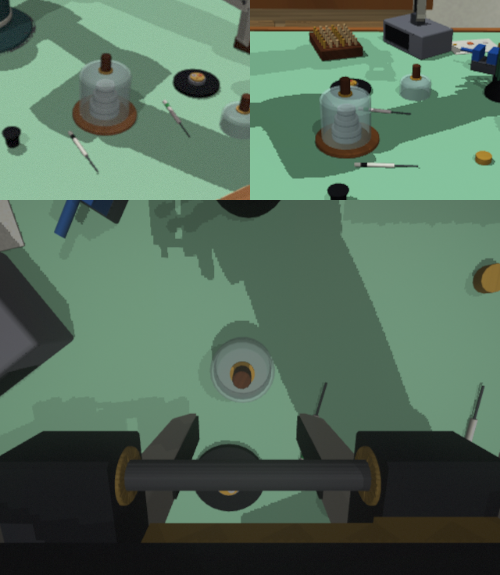

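Pictures: tall cover stands flat over the stack on the base in both views; low knob top at about (242,380) in the composite, free surroundings.

>>> {"fn": "carry_out", "kwargs": {"steps": [[[0.2,0.3,-2,0,0,0],[0.23,0.3,-4,0,0,0],[0,0,-4,0,0,0],[0,0,-2.5,0,0,0],[0,0,-1.2,0,0,0]]]}}

```text
time_s: 37.0
eef_pos: [0.6265, 0.3065, 0.0793]
tool_rot: [1.0, -0.0, -0.001, 0.0]
force: [-0.3, -0.6, -0.3]
finger_gap: 0.0602
finger_force: 0.0
```

>>> {"fn": "carry_out", "kwargs": {"steps": [[[0,0,-0.3,0,0,0],[0,0,0,0,0,0],[0,0,0,0,0,0],[0,0,0,0,0,0]]]}}

```text
time_s: 37.4
eef_pos: [0.6279, 0.3076, 0.0798]
tool_rot: [1.0, -0.0, 0.001, -0.0]
force: [-0.9, 0.1, 0.7]
finger_gap: 0.0603
finger_force: 0.0
```

```bash
python3 - <<'E'
from h import *
c=cam('wrist');o=env.get_obs();print(o['eef_pos'])
u,v=proj(c,(.6271,.3079,.076));print(u,v);print(knob(c,u,v-10,.076,lambda q:q[:,1]<999))
E
```

```text
[0.62775726 0.30753681 0.07943465]
318.3793995249668 310.7252446139168
(array([0.6311, 0.3088]), np.float64(0.00251), array([297., 271.]), array([340., 330.]), 379)
```

>>> {"fn": "carry_out", "kwargs": {"steps": [[[-0.06,-0.08,-0.25,0,0,0],[0,0,-0.15,0,0,0],[0,0,0,0,0,0],[0,0,0,0,0,0]]]}}

```text
time_s: 37.85
eef_pos: [0.6267, 0.3066, 0.074]
tool_rot: [1.0, 0.0, -0.0, 0.0]
force: [-0.6, -0.3, 0.6]
finger_gap: 0.0602
finger_force: 0.0
```

>>> {"fn": "carry_out", "kwargs": {"steps": [[[0,0,0,0,0,0],[0,0,0,0,0,0],[0,0,0,0,0,0],[0,0,0,0,0,0],[0,0,0,0,0,0]]], "claw": 0, "grip_force": 20}}

```text
time_s: 38.35
eef_pos: [0.6267, 0.3066, 0.0741]
tool_rot: [1.0, -0.0, 0.0, -0.0]
force: [0.7, -0.6, 0.2]
finger_gap: 0.0249
finger_force: 0.0
```

>>> {"fn": "carry_out", "kwargs": {"steps": [[[0,0,0,0,0,0],[0,0,0,0,0,0],[0,0,0,0,0,0],[0,0,0,0,0,0],[0,0,0,0,0,0]]]}}

```text
time_s: 38.85
eef_pos: [0.6267, 0.3065, 0.0741]
tool_rot: [1.0, -0.0, -0.0, 0.0]
force: [0.7, 0.7, -0.3]
finger_gap: 0.0196
finger_force: 20.0
```

>>> {"fn": "carry_out", "kwargs": {"steps": [[[0,0,0.3,0,0,0],[0,0,1,0,0,0],[0,0,2,0,0,0],[0,0,2.5,0,0,0],[0,0,2.5,0,0,0]]]}}

```text
time_s: 39.35
eef_pos: [0.6267, 0.3065, 0.1588]
tool_rot: [1.0, 0.0, 0.0, -0.0]
force: [0.2, 0.2, -1.3]
finger_gap: 0.0195
finger_force: 20.0
```

>>> {"fn": "carry_out", "kwargs": {"steps": [[[-0.5,0,2,0,0,0],[-1.2,0.2,1.5,0,0,0],[-2,0.2,0.8,0,0,0],[-2.5,0.3,0,0,0,0],[-2.5,0.3,0,0,0,0]]]}}

```text
time_s: 39.85
eef_pos: [0.5383, 0.3166, 0.2006]
tool_rot: [1.0, -0.0, 0.0, -0.0]
force: [-0.4, -0.1, -2.3]
finger_gap: 0.0197
finger_force: 20.0
```

>>> {"fn": "carry_out", "kwargs": {"steps": [[[-2.5,0.3,0,0,0,0],[-2.5,0.3,0,0,0,0],[-2.5,0.2,0,0,0,0],[-2.5,0.1,0,0,0,0],[-2,0,0,0,0,0]]]}}

```text
time_s: 40.35
eef_pos: [0.4178, 0.3255, 0.2004]
tool_rot: [1.0, 0.0, -0.0, -0.0]
force: [1.1, -0.0, -0.7]
finger_gap: 0.0199
finger_force: 20.0
```

>>> {"fn": "carry_out", "kwargs": {"steps": [[[-1.2,0,0,0,0,0],[-0.6,0,0,0,0,0],[0,0,0,0,0,0],[0,0,0,0,0,0],[0,0,0,0,0,0]]]}}

```text
time_s: 40.85
eef_pos: [0.4023, 0.3255, 0.2]
tool_rot: [1.0, -0.0, -0.0, 0.0]
force: [-1.3, -0.8, -0.7]
finger_gap: 0.0194
finger_force: 20.0
```

```bash
python3 - <<'E'
from h import *
c=cam('wrist','w13.png');o=env.get_obs();e=o['eef_pos'];print(e,o['time_s'],o['finger_gap'])
u,v=proj(c,(.4695,.326,.01));print(u,v)
q,A=blob(c['img'],u,v,'dark',75)
im=c['img'].copy()
for a,b in q.astype(int): im[b,a]=(0,0,255)
cv2.imwrite('pics/w13c.png',im)
for d in (5,20,35,60):
    s=up(q,v+d);print(d,disc(c,s,.01),len(s))
E
```

```text
[0.4022386  0.32545295 0.19992247] 40.9 0.019303935468731978
317.56266050479184 146.0591696294661
5 (array([0.46967, 0.32788, 0.04859]), np.float64(0.00025)) 176
20 (array([0.46971, 0.32785, 0.04856]), np.float64(0.00026)) 206
35 (array([0.46969, 0.32785, 0.04857]), np.float64(0.00026)) 236
60 (array([0.4696 , 0.32786, 0.04862]), np.float64(0.00026)) 320
```

View pics/w13c.png

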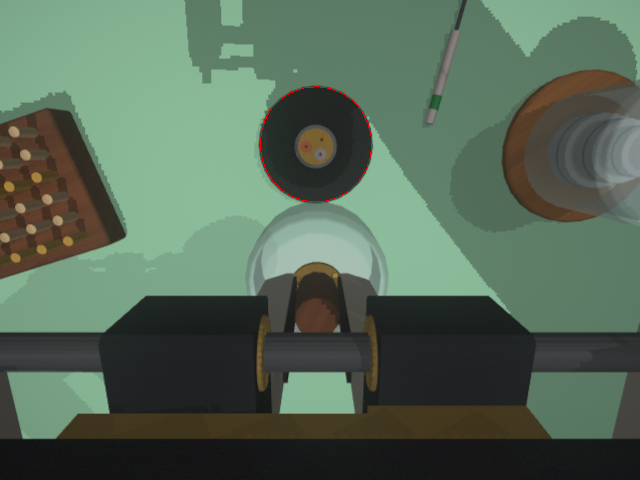

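Stand contour is clean at (316,145); the cover hangs upright between the fingers. Place it.

>>> {"fn": "carry_out", "kwargs": {"steps": [[[0.6,0.06,0,0,0,0],[1.4,0.06,0,0,0,0],[2,0,0,0,0,0],[1.6,0,0,0,0,0],[0.8,0,-0.4,0,0,0]]]}}

```text
time_s: 41.4
eef_pos: [0.4676, 0.3266, 0.196]
tool_rot: [1.0, -0.0, 0.0, 0.0]
force: [0.2, 0.3, -0.5]
finger_gap: 0.0199
finger_force: 20.0
```

>>> {"fn": "carry_out", "kwargs": {"steps": [[[0.36,0,-1,0,0,0],[0,0,-1.5,0,0,0],[0,0,-1.7,0,0,0],[0,0,-1.7,0,0,0],[0,0,-1.4,0,0,0]]]}}

```text
time_s: 41.9
eef_pos: [0.4686, 0.3266, 0.121]
tool_rot: [1.0, 0.0, -0.001, 0.0]
force: [0.6, -0.0, -1.5]
finger_gap: 0.0196
finger_force: 20.0
```

>>> {"fn": "carry_out", "kwargs": {"steps": [[[0,0,-1,0,0,0],[0,0,-0.6,0,0,0],[0,0,-0.3,0,0,0],[0,0,0,0,0,0],[0,0,0,0,0,0]]]}}

```text
time_s: 42.4
eef_pos: [0.4696, 0.3269, 0.1047]
tool_rot: [1.0, -0.0, 0.0, -0.0]
force: [-0.2, 0.6, -1.2]
finger_gap: 0.0196
finger_force: 20.0
```

>>> {"fn": "carry_out", "kwargs": {"steps": [[[0,0,0,0,0,0],[0,0,0,0,0,0]]]}}

```text
time_s: 42.6
eef_pos: [0.4695, 0.3268, 0.1045]
tool_rot: [1.0, -0.0, 0.0, -0.0]
force: [-0.2, -0.5, -1.5]
finger_gap: 0.0194
finger_force: 20.0
```

>>> {"fn": "carry_out", "kwargs": {"steps": [[[0,0,-0.6,0,0,0],[0,0,-0.6,0,0,0],[0,0,-0.4,0,0,0],[0,0,-0.15,0,0,0],[0,0,0,0,0,0]]]}}

```text
time_s: 43.1
eef_pos: [0.4692, 0.3267, 0.0862]
tool_rot: [1.0, 0.0, -0.0, 0.0]
force: [0.7, -0.5, -2.3]
finger_gap: 0.0191
finger_force: 20.0
```

>>> {"fn": "carry_out", "kwargs": {"steps": [[[0,0,-0.1,0,0,0],[0,0,0,0,0,0],[0,0,0,0,0,0]]]}}

```text
time_s: 43.4
eef_pos: [0.4694, 0.3268, 0.0857]
tool_rot: [1.0, -0.0, 0.0, -0.0]
force: [-0.2, -0.0, -1.6]
finger_gap: 0.0195
finger_force: 20.0
```

>>> {"fn": "carry_out", "kwargs": {"steps": [[[0,0,-0.05,0,0,0],[0,0,0,0,0,0]]]}}

```text
time_s: 43.6
eef_pos: [0.4693, 0.3267, 0.0851]
tool_rot: [1.0, 0.0, -0.0, 0.0]
force: [-0.3, 0.1, -1.0]
finger_gap: 0.0196
finger_force: 20.0
```

>>> {"fn": "carry_out", "kwargs": {"steps": [[[0.04,0,-0.06,0,0,0],[0,0,0,0,0,0]]]}}

```text
time_s: 43.8
eef_pos: [0.4697, 0.3267, 0.0844]
tool_rot: [1.0, -0.0, -0.0, 0.0]
force: [0.4, -0.4, -1.2]
finger_gap: 0.0199
finger_force: 20.0
```

>>> {"fn": "carry_out", "kwargs": {"steps": [[[0,0,-0.05,0,0,0],[0,0,0,0,0,0]]]}}

```text
time_s: 44.0
eef_pos: [0.4698, 0.3268, 0.084]
tool_rot: [1.0, 0.0, 0.0, -0.0]
force: [0.3, 1.1, -0.5]
finger_gap: 0.0193
finger_force: 20.0
```

>>> {"fn": "carry_out", "kwargs": {"steps": [[[0,0,-0.04,0,0,0],[0,0,0,0,0,0]]]}}

```text
time_s: 44.2
eef_pos: [0.4698, 0.3269, 0.0839]
tool_rot: [1.0, 0.0, 0.0, -0.0]
force: [-1.3, 0.8, 3.1]
finger_gap: 0.0196
finger_force: 20.0
```

Seated. Release, rise, back off to check.

>>> {"fn": "carry_out", "kwargs": {"steps": [[[0,0,0.03,0,0,0],[0,0,0,0,0,0],[0,0,0,0,0,0],[0,0,0,0,0,0],[0,0,0,0,0,0]]], "claw": 65}}

```text
time_s: 44.7
eef_pos: [0.4697, 0.3267, 0.0839]
tool_rot: [1.0, -0.0, -0.0, 0.0]
force: [0.0, -0.0, 0.4]
finger_gap: 0.0552
finger_force: 0.0
```

>>> {"fn": "carry_out", "kwargs": {"steps": [[[0,0,0,0,0,0],[0,0,1,0,0,0],[0,0,3,0,0,0],[0,0,4,0,0,0],[0,0,4,0,0,0]]]}}

```text
time_s: 45.2
eef_pos: [0.4695, 0.3266, 0.2059]
tool_rot: [1.0, 0.0, -0.0, 0.0]
force: [0.7, 0.9, 0.2]
finger_gap: 0.0604
finger_force: 0.0
```

>>> {"fn": "carry_out", "kwargs": {"steps": [[[-1,-2,3,0,0,0],[-2,-3,2,0,0,0],[-1,-3,0,0,0,0],[-1,-3,0,0,0,0],[0,0,0,0,0,0]]]}}

```text
time_s: 45.7
eef_pos: [0.419, 0.2146, 0.2554]
tool_rot: [1.0, -0.001, 0.001, -0.0]
force: [-0.3, 0.3, 0.6]
finger_gap: 0.0606
finger_force: 0.0
```

>>> {"fn": "carry_out", "kwargs": {"steps": [[[0,0,0,0,0,0],[0,0,0,0,0,0],[0,0,0,0,0,0]]]}}

```text
time_s: 46.0
eef_pos: [0.4199, 0.2174, 0.2538]
tool_rot: [1.0, 0.0, -0.0, 0.0]
force: [-0.1, 0.0, -0.7]
finger_gap: 0.0605
finger_force: 0.0
```

```bash
python3 - <<'E'
from h import *
c=cam('wrist','w14.png');o=env.get_obs();print(o['eef_pos'],o['time_s'],o['force'])
for n,k,t in(('base','b',(.467,.0964,.129+.012)),('stand','s',(.4697,.3279,.086))):
    u,v=proj(c,t);print(n,u,v)
    try: print(knob(c,u,v,t[2],lambda q:q[:,1]>-1,25))
    except Exception as e: print(e)
b=cam('side')['img'];a=cam('scene')['img']
im=np.vstack([np.hstack([a[120:280,280:480],b[120:280,210:410]]),cv2.resize(c['img'],(400,300))])
cv2.imwrite('pics/sv14.png',cv2.resize(im,None,fx=1.3,fy=1.3))
E
```

```text
[0.41986727 0.21734068 0.25374862] 46.05 [ 0.27018232 -0.3783286   0.94620333]
base 495.36840714888115 177.05985350155566
(array([0.4662, 0.0978]), np.float64(0.00118), array([478., 163.]), array([507., 192.]), 107)
stand 184.73202411278734 167.47561189757383
(array([0.4678, 0.3261]), np.float64(0.00123), array([175., 157.]), array([202., 180.]), 83)
```

View pics/sv14.png

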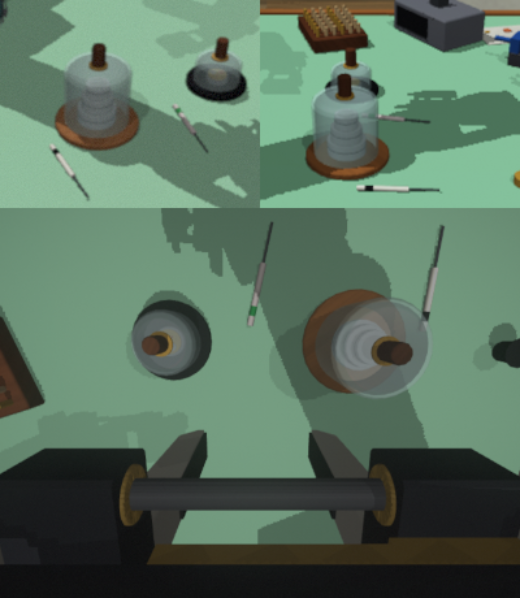

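Both covers stand flat and centred, with their knobs within about 2 mm of where they should be, and the gripper is clear. Handing in.

```bash
python3 -c "
from plant import workorder
print(workorder.sign_off())"
```

```text
the job is handed in; nothing more can be done
None
```

I stacked the three tins on the wooden base with the tall cover over them and put the low cover over the movement; everything is within about 2 mm of centre by camera. I signed the job off at about 46 s of the 131 s allowed, with no verdict returned.

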